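# Ready and start the bench disc sander

### The job

Get the disc sander ready and start it: take the loose offcut off its table and put it in the blue scrap tray, and roll the speed thumbwheel on the console by its rim until the line across the rim stands level with the pointer beside the slot. Switch on only after that: flip up the guard over the switch until it stays open and press the upper half of the rocker fully in. Leave the other things on the bench where they are.

Things in the scene. Friction and masses are not known exactly. Their poses are not given: they have to be found in the camera images.
- sander: Grey cast bench disc sander, fixed. Origin: centre of its footprint on the bench; x points from its sloping console (front, facing the robot) back to its motor, y left, z up. Console: x -142 to -60 mm, y -95 to 95 mm. Base behind it: x -60 to 130, y -150 to 150, 60 mm high. Upright 150 mm disc behind the table, face at x 30 mm, centre 200 mm up, guard plate up to 286 mm; motor behind.
- table_edge (a point): Middle of the front top edge of the sander's aluminium table; axes as the sander. The table is 8 mm thick, top 200 mm above the bench, and runs from here 128 mm back and 110 mm to each side. It overhangs the upper part of the console panel, so the gripper has to lean back towards the robot, about square to the panel, to reach the controls.
- console: The flat sloping control panel, 90 mm up the slope x 190 mm wide, tilted 35 degrees from level to face the robot. Origin: middle of the panel surface; x points up the slope (away from the robot), y left along the panel, z square out of the panel. The thumbwheel is left of the middle (y +45 mm), the guarded rocker right (y -42 mm).
- speed_wheel (a joint): Recessed black rubber thumbwheel, 44 mm diameter, 12 mm wide, axis along the console's y; only an arc of rim stands out of its slot, 9 mm proud. Angle in rad, 0 to 2.9, growing as the exposed rim is rolled up the slope, away from the robot. 2.0 is the setting wanted (line at the pointer); it starts at 0.2 to 1.4. Needs about 1.4 N at the rim and stays where left; a pressed fingertip drags it.
- wheel_crown (a point): The highest point of the thumbwheel's exposed rim, fixed to the console, level with the pointer; the axle lies 22 mm below it, square into the panel. Axes as the console. The pointer is a small raised white arrow on the panel beside the slot, on the side towards the rocker, at this level.
- wheel_mark (a point): The white line across the thumbwheel's rim (3 mm wide); turns with the wheel. At small angles it is hidden inside the console at the lower (robot's) end of the slot and comes into view there as the wheel is rolled up the slope, from an angle of about 1.1.
- guard (a joint): Black plastic cap over the rocker, 54 mm long up the slope, 36 mm wide; its ridged sides and lower end wall stand 2 to 16.5 mm above the panel, walls 2.5 mm. Hinged at its upper end. Angle in rad: 0 shut, 1.9 fully up; its lower end rises out of the panel and swings up the slope. Falls shut if let go below about 1.4, stays beyond 1.5. 30 g; pinch its two sides near the lower end and swing.
- guard_hinge (a point): Middle of the guard's hinge axis, fixed to the console, 5 mm above the panel; the axis is along the console's y. Axes as the console.
- guard_lip (a point): Middle of the guard's lower end wall, 52 mm from the hinge axis; moves with the guard.
- rocker (a joint): Black rocker switch under the guard, 30 mm long up the slope, 16 mm wide, slightly dished. Angle in rad, 0 off (upper half stands proud by 20 degrees) to 0.35 on (upper half pressed in, its surface parallel to the panel and 5.5 mm above it, the lower half proud); it stays where left. Pressing about 10 mm above its middle takes about 4 N.
- rocker_mid (a point): Middle of the rocker (between its two halves), at its surface, 5.5 mm above the panel, fixed to the console. Axes as the console; the upper half runs from here 15 mm up the slope (+x).
- offcut: Loose pine offcut, 70 (x) x 32 (y) x 22 mm (z), lying on the sander's table. Origin: centre of its underside.
- mitre_gauge: Aluminium mitre gauge clamped on the right part of the sander's table (fixed): 68 mm half-round plate with a 75 mm wide, 30 mm high fence across it and a black clamp knob 34 mm high. Origin: centre of its underside, on the table.
- tray: Open blue plastic scrap tray fixed on the bench, 200 (x) x 140 (y) x 50 mm, walls 4 mm, on the left or right of the sander; one scrap of plywood (22 x 85 x 18 mm) already lies in it across its -x end. Origin: centre of its underside.
- tray_in (a point): Centre of the tray's inner floor (4 mm above the bench); axes as the tray, x along its length.
- workboard: Board 200 x 140 x 18 mm with a 24 mm batten on it, on the side of the sander where the tray is not; the cordless screwdriver lies on it. Leave alone.
- stick_model: Open tower of pine sticks, 91 x 91 mm, 159 mm high, loose, light; stands near the robot on the left or right. Origin: centre of its foot. Leave alone.
- wood_blocks: Two stacked wood blocks, 90 x 70 x 44 mm, loose; near the robot on the other side from the stick model. Origin: underside. Leave alone.
- glue_bottle: White glue bottle, 44 mm diameter, 115 mm high, standing close to the right side of the console. Origin: underside. Leave alone.
- pencil_pot: Dark steel pot with pencils, 56 mm diameter, 122 mm high with the pencils, standing close to the left side of the console. Origin: underside. Leave alone.
- marker: Orange marker pen, 130 mm long along its x, 14 mm high, lying in front of the console. Leave alone.
- syringe: Clear plastic syringe, 110 mm long along its x, 20 mm high, lying in front of the console. Leave alone.
- screwdriver: Red cordless screwdriver lying on the workboard, 160 x 135 mm, 44 mm high. Leave alone.
- scissors: Scissors with black handles, 150 mm long, lying flat behind on the left. Leave alone.
Mind the look-alikes: they are no part of the job. What is shaped like the offcut but black, green or orange is not meant.

How it is judged:
By the outcome, as a careful person would: the job done as asked, in the order asked, and still so for the second after the job is handed in, with the robot touching nothing.
It also fails if it takes over 72 s, if anything falls off the work surface, if the arm or the gripper's body presses on something with over 40 N, if the wrist force passes 120 N, or if a joint passes its speed limit or range.

### The arm

A 6-joint arm with a two-finger parallel gripper is mounted at the origin on the work surface. World frame = base frame: x ahead of the robot, y to its left, z up, the work surface at z = 0. Lengths are in mm, angles in rad, forces in N, time in s.
With the tool pointing down it reaches from about 250 to 775 mm from the base axis. Payload 4 kg.
Tool frame: the origin (TCP) lies on the centre line of the jaws, within the pads' length; the fingertips stand bot.tcp_to_tips ahead of it and the grasp point (between the pads) lies 11 mm behind it (bot.tcp_to_tips is the distance from the TCP to the fingertips, in mm); x points along the fingers, y is the direction in which the jaws open and shut, and the axes are right-handed (so a half turn about x gives the same grasp; the last joint's range is limited). The gripper opens to 94 mm and grips with 3 to 60 N. Pads are 16 mm wide; open, the fingers measure 119 mm over their backs; the gripper's body (75 mm by 177 mm) begins 78 mm behind the grasp point.
Start: joints at [1.239, 0.087, 1.371, -0, 1.684, -0.103], TCP at [124.753, 535.683, 213.506] pointing down, gripper open.
Joint ranges: [-3.1, 3.1], [-0.76, 2.03], [0.27, 2.55], [-1.08, 4.22], [0.17, 2.65], [-2.57, 2.57]. Speed limits (rad/s): [2.79, 2.79, 3.14, 3.14, 3.14, 3.14].

### API

Orientations are given as a unit quaternion [w, x, y, z].
In Python, from workcell import bot, effector, imaging, job, spotter, sensors gives the robot as it stands. Calls block until the motion is done:
- bot.movep(position, orientation): joint-space move of the TCP to a pose.
- bot.movel(position, ori=None, max_speed=150, force_limit=None): straight line of the TCP; ori=None keeps the orientation; max_speed is the mean speed in mm/s. With force_limit (N) it stops when the force on the tool has changed by that much, and returns True; else False.
- bot.goto_joints(angles): joint-space move.
- effector.open_jaws() and effector.close_gripper(): open the fingers fully, or close them until they stop; the grip force is fixed at half the most.
- bot.hold(seconds).
- bot.solve_ik(position, orientation): joint angles nearest the present ones, or None.
- imaging.read_camera(name): name is "scene" or "top" or "wrist"; returns (picture, depth): 400x640x3 uint8, red, green, blue; 400x640 float32, mm along the optical axis (not along the pixel's ray), 0 where there is no reading.
- imaging.camera_model(name): a dict with "camera_matrix" (3x3 intrinsics, pixels), "view" (4x4, takes a point from world to camera coordinates); the wrist camera has in their place "mount" (4x4, takes a point from camera to tool coordinates, whose origin is the TCP and whose axes are the tool frame's). Camera axes: x right, y down, z forward; pixel columns grow to the right and rows downward; lengths in mm; the calibration is good to about 2 mm. A picture is of the moment at which its call begins: read the wrist's pose just before it. camera_model takes no time and is no camera call.
A pose or a line that the arm cannot do raises bot.IKError and nothing moves.
- job.sign_off(): hands the job in, once; it reports no verdict.
Trained networks look in the newest picture that a camera, given by its name, has taken for a name from the list of things; names that differ only in an ending like _2 or _b are one class to them, and where a whole thing is asked for, a point or a joint stands for the part that bears it (a point fixed in the world has none). Each returns a list of dicts, best first, with "conf" (0 to 1); they miss things now and then, are a little off and sometimes report something else, mostly with a low value. They report only what shows in the picture. A call takes as long as a camera call. They do not tell look-alikes from the thing itself.
- spotter.regions_of(camera, query): "region" (400x640 bool, what is visible of it) and "pixel" ([column, row] in pixels, amid what is visible of it).
- spotter.spot_point(camera, query): "pixel" ([column, row] in pixels: a listed point, or the origin of a listed thing).
Readings, each from a call of its own:
- sensors.current_t(): time.
- sensors.current_q(): joint angles.
- sensors.current_dq(): joint speeds.
- sensors.current_effort(): joint torques, N m.
- sensors.current_eef_pos(): TCP position.
- sensors.current_orientation(): TCP orientation.
- sensors.current_force(): force on the tool from outside, world axes, zero at the start.
- sensors.current_wrist_torque(): the same for the moment, N m.
- sensors.current_finger_gap(): finger opening in mm.
Only numpy, scipy, OpenCV 4.12 (cv2) and the standard library are available. Lean on these libraries where they do the work, as an engineer would, in place of code of your own. Each camera call takes 0.05 s, during which the arm holds its last target.

## Working session

There is one attempt and no reset: what is moved stays moved. The work goes in short steps, each a Python script; the robot and the scene stay as the last script left them, time stands still between calls to the robot, and variables do not carry over. Pictures are saved under pics/ and viewed, and the job is handed in when it is done.

```bash
ls; mkdir -p pics; python3 - <<'E'
from workcell import bot, effector, imaging, job, spotter, sensors
import cv2, numpy as np
for c in ["scene","top","wrist"]:
    p,d=imaging.read_camera(c); cv2.imwrite(f"pics/a_{c}.png",p[:,:,::-1])
    m=imaging.camera_model(c); print(c,{k:np.round(v,3).tolist() for k,v in m.items() if not isinstance(v,str)})
print(bot.tcp_to_tips, sensors.current_t(), sensors.current_orientation())
E
```

```text
pics
scene {'camera_matrix': [[376.947, 0.0, 325.6], [0.0, 376.947, 199.794], [0.0, 0.0, 1.0]], 'view': [[0.804, 0.594, 0.002, -436.179], [0.507, -0.684, -0.524, -176.987], [-0.311, 0.423, -0.851, 1336.814], [0.0, 0.0, 0.0, 1.0]]}
top {'camera_matrix': [[475.57, 0.0, 323.044], [0.0, 475.57, 199.455], [0.0, 0.0, 1.0]], 'view': [[0.026, -0.999, 0.03, -26.784], [-0.994, -0.029, -0.102, 559.228], [0.103, -0.027, -0.994, 1225.101], [0.0, 0.0, 0.0, 1.0]]}
wrist {'camera_matrix': [[293.874, 0.0, 317.973], [0.0, 293.874, 202.168], [0.0, 0.0, 1.0]], 'mount': [[-0.001, -0.233, 0.972, -170.918], [1.0, -0.0, 0.0, 0.285], [0.0, 0.972, 0.233, -67.104], [0.0, 0.0, 0.0, 1.0]]}
8.0 0.15 [ 0.70235183  0.08011331  0.7026223  -0.08127531]
```

View pics/a_scene.png

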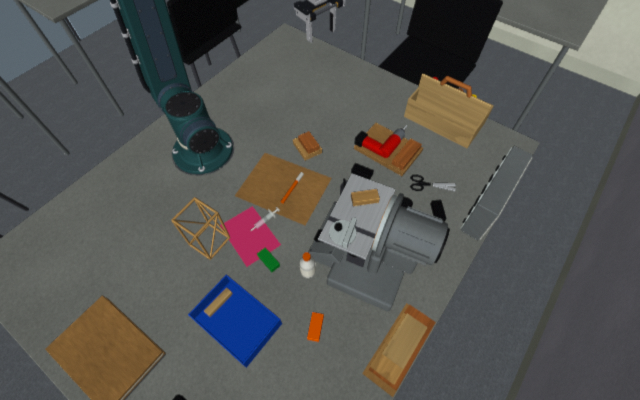

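View pics/a_top.png

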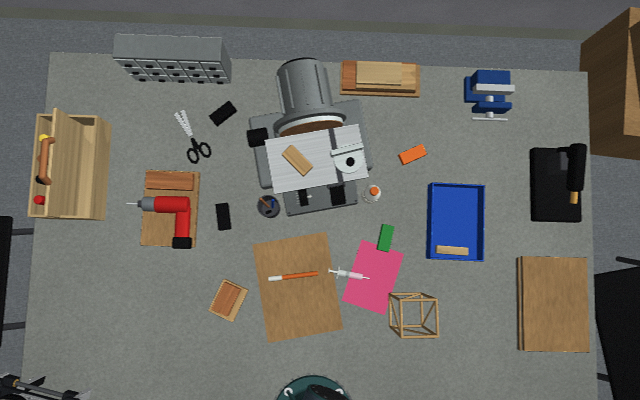

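View pics/a_wrist.png

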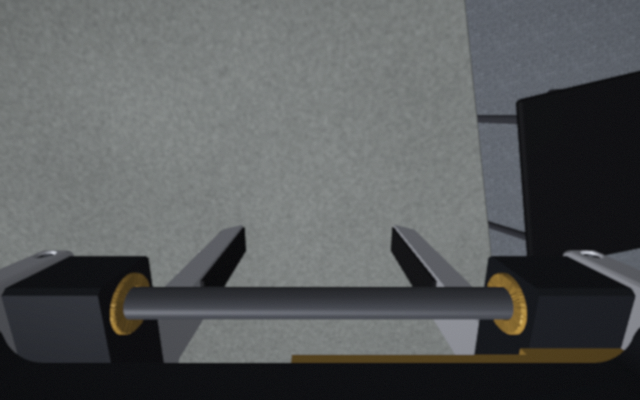

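```bash
cat > h.py <<'E'
from workcell import bot, effector, imaging, job, spotter, sensors
import cv2, numpy as np
from scipy.spatial.transform import Rotation as R
def q2R(q): return R.from_quat([q[1],q[2],q[3],q[0]]).as_matrix()
def R2q(M):
    x=R.from_matrix(M).as_quat(); return [x[3],x[0],x[1],x[2]]
def cam2world(c):
    m=imaging.camera_model(c)
    if c=="wrist":
        T=np.eye(4);T[:3,:3]=q2R(sensors.current_orientation());T[:3,3]=sensors.current_eef_pos()
        return np.array(m["camera_matrix"]),T@np.array(m["mount"])
    return np.array(m["camera_matrix"]),np.linalg.inv(np.array(m["view"]))
def snap(c,name=None):
    K,T=cam2world(c); p,d=imaging.read_camera(c)
    if name: cv2.imwrite(f"pics/{name}.png",p[:,:,::-1])
    return p,d,K,T
def cloud(d,K,T):
    v,u=np.mgrid[:d.shape[0],:d.shape[1]]
    P=np.stack([(u-K[0,2])/K[0,0]*d,(v-K[1,2])/K[1,1]*d,d],-1)@T[:3,:3].T+T[:3,3]
    P[d<=0]=np.nan
    return P
def ray(px,K,T):
    r=T[:3,:3]@np.array([(px[0]-K[0,2])/K[0,0],(px[1]-K[1,2])/K[1,1],1]); return T[:3,3],r
def onplane(px,K,T,n,p0):
    o,r=ray(px,K,T); return o+r*(np.dot(n,np.array(p0)-o)/np.dot(n,r))
def onz(px,K,T,z): return onplane(px,K,T,[0,0,1],[0,0,z])
def proj(P,K,T):
    c=np.linalg.inv(T)@np.append(P,1); return (K@c[:3])[:2]/c[2]
E
python3 - <<'E'
from h import *
np.set_printoptions(precision=1,suppress=True)
p,d,K,T=snap("top"); P=cloud(d,K,T); np.save("top_d.npy",d)
Z=P[...,2]
print("bench z",np.nanmedian(Z[290:330,100:200]))
hm=(abs(Z-200)<6)&(P[...,0]>400)
n,l,s,c=cv2.connectedComponentsWithStats(hm.astype(np.uint8)); i=1+np.argmax(s[1:,4]); 
hull=P[l==i][:,:2]; print(len(hull),np.median(P[l==i][:,2])); r=cv2.minAreaRect(hull.astype(np.float32)); print(r, cv2.boxPoints(r))
for nm,z in [("table_edge",200),("offcut",200),("tray",0),("tray_in",4),("sander",0),("guard_hinge",None),("wheel_crown",None),("stick_model",0),("glue_bottle",0),("pencil_pot",0),("mitre_gauge",200)]:
    for q in spotter.spot_point("top",nm)[:2]:
        px=q["pixel"]; u,v=int(round(px[0])),int(round(px[1])); print(nm,np.array(px),q["conf"], "cloud",P[v,u], "onz",onz(px,K,T,z) if z is not None else "")
rg=spotter.regions_of("top","offcut")
for q in rg[:4]:
    m=q["region"]; pts=P[m]; pts=pts[~np.isnan(pts[:,0])]; top=np.percentile(pts[:,2],90); t=pts[abs(pts[:,2]-top)<6]
    print("offcut",q["pixel"],q["conf"],top,cv2.minAreaRect(t[:,:2].astype(np.float32)),len(t))
rg=spotter.regions_of("top","tray")
for q in rg[:2]:
    m=q["region"]; pts=P[m]; t=pts[(pts[:,2]>38)];print("tray",q["conf"],cv2.minAreaRect(t[:,:2].astype(np.float32)),np.nanmax(pts[:,2]))
cv2.imwrite("pics/top_crop.png",cv2.resize(p[80:270,240:500,::-1],None,fx=3,fy=3,interpolation=cv2.INTER_CUBIC))
print(sensors.current_t())
E
```

```text
bench z -0.07425991087575312
4140 200.21441266109446
((638.5020751953125, 10.787094116210938), (131.09384155273438, 220.27191162109375), 11.951433181762695) [[ 551.6  105. ]
 [ 597.2 -110.5]
 [ 725.4  -83.4]
 [ 679.8  132.1]]
table_edge [321.5 183.5] 0.89 cloud [577.1  -3.5 202.3] onz [578.5  -2.3 200. ]
table_edge [302.1 201.6] 0.34 cloud [547.   43.   75.1] onz [535.8  40.6 200. ]
offcut [221.5 116. ] 0.94 cloud [777.1 264.9  24.1] onz [728.4 232.  200. ]
offcut [296.4 159. ] 0.91 cloud [629.5  56.9 220.9] onz [633.4  56.7 200. ]
tray [451.7 225.4] 0.85 cloud [ 503.2 -362.2    2.9] onz [ 502.3 -362.2    0. ]
tray [450.1 221.7] 0.5 cloud [ 511.1 -356.6    3.4] onz [ 512.2 -357.9    0. ]
tray_in [369.  195.1] 0.71 cloud [ 569.1 -126.4   80.6] onz [ 577.8 -136.     4. ]
tray_in [447.4 220. ] 0.61 cloud [ 516.3 -348.3    3.8] onz [ 516.3 -349.3    4. ]
sander [304.2 198.1] 0.18 cloud [556.6  38.1  82. ] onz [565.   38.6   0. ]
guard_hinge [334.1 186.3] 0.72 cloud [588.1 -36.4  91.6] onz 
guard_hinge [317.1 183. ] 0.61 cloud [579.7   7.9 198. ] onz 
wheel_crown [302.1 198.7] 0.83 cloud 
[... 570 characters left out ...]
25 ((689.9989013671875, -250.15338134765625), (30.13872718811035, 68.33258819580078), 26.668521881103516) 227
offcut [297.3, 159.4] 0.78 224.32011776013633 ((626.6756591796875, 54.078712463378906), (68.49933624267578, 29.475929260253906), 46.3940315246582) 383
offcut [383.8, 239.4] 0.61 25.101694213505745 ((464.43499755859375, -179.60772705078125), (32.55715560913086, 69.0018310546875), 78.22505950927734) 265
offcut [220.6, 217.2] 0.59 25.203660734222378 ((508.7734680175781, 250.05902099609375), (69.07508087158203, 31.711477279663086), 8.676190376281738) 287
tray 0.86 ((510.8890380859375, -362.90118408203125), (142.40628051757812, 199.99691772460938), 89.3376693725586) 57.06754552313191
0.85
```

View pics/top_crop.png

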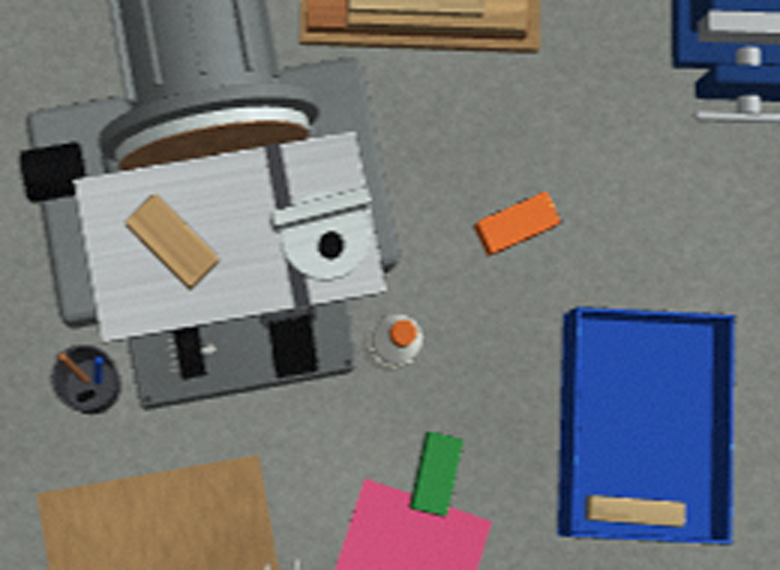

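```bash
cat >> h.py <<'E'
def down(yaw):
    x=np.array([0,0,-1.]); y=np.array([np.cos(yaw),np.sin(yaw),0]); z=np.cross(x,y); return R2q(np.stack([x,y,z],1))
E
python3 - <<'E'
from h import *
np.set_printoptions(precision=2,suppress=True)
a=np.radians(46.4+90)
for k in (a,a-np.pi):
    print(k,bot.solve_ik([627,54,320],down(k)))
    j=bot.solve_ik([627,54,211],down(k)); print(j)
for k in (0,np.pi/2,-np.pi/2,np.pi): print(k,bot.solve_ik([535,-363,120],down(k)))
# console poses
yw=np.radians(11.95); X=np.array([np.cos(yw),np.sin(yw),0]);Y=np.array([-np.sin(yw),np.cos(yw),0])
t=np.radians(35); up=X*np.cos(t)+np.array([0,0,np.sin(t)]); n=np.cross(up,Y)
for s in (1,-1):
    M=np.stack([-n,s*Y,s*up],1); print(s,np.linalg.det(M))
    for b in (0,60,120): print(bot.solve_ik(np.array([570,-30,75])+n*b,R2q(M)))
E
```

```text
2.3806290997202657 [-0.    0.28  0.94 -0.    1.92 -2.38]
[-0.    0.27  1.17 -0.    1.71 -2.38]
-0.7609635538695274 [-0.    0.28  0.94 -0.    1.92  0.76]
[-0.    0.27  1.17 -0.    1.71  0.76]
0 [-0.68  0.33  1.26 -0.    1.54 -0.68]
1.5707963267948966 [-0.68  0.33  1.26 -0.    1.54 -2.25]
-1.5707963267948966 [-0.68  0.33  1.26 -0.    1.54  0.89]
3.141592653589793 [-0.68  0.33  1.26 -0.    1.54  2.46]
1 0.9999999999999999
[-0.33 -0.16  2.02  0.43  0.79 -2.34]
[-0.38 -0.29  2.02  0.41  0.93 -2.33]
[-0.44 -0.42  2.    0.41  1.08 -2.33]
-1 0.9999999999999999
[-0.33 -0.16  2.02  0.43  0.79  0.8 ]
[-0.38 -0.29  2.02  0.41  0.93  0.81]
[-0.44 -0.42  2.    0.41  1.08  0.81]
```

```bash
python3 - <<'E'
from h import *
np.set_printoptions(precision=1,suppress=True)
bot.movep([627,54,330],down(np.radians(46.4-90)))
print(sensors.current_t(),sensors.current_eef_pos())
p,d,K,T=snap("wrist","b_wrist"); P=cloud(d,K,T)
for q in spotter.regions_of("wrist","offcut")[:2]:
    pts=P[q["region"]]; pts=pts[~np.isnan(pts[:,0])]; top=np.percentile(pts[:,2],85); t=pts[abs(pts[:,2]-top)<4]
    print(q["pixel"],q["conf"],top,cv2.minAreaRect(t[:,:2].astype(np.float32)),len(t))
E
```

```text
3.35 [626.8  55.1 330. ]
[337.1, 326.0] 0.91 22.553524831153595 ((463.4521484375, -179.07406616210938), (32.28816604614258, 69.54803466796875), 76.02277374267578) 434
[322.5, 199.7] 0.81 222.4032493480115 ((628.2163696289062, 55.14685821533203), (69.74279022216797, 31.647768020629883), 45.85401153564453) 2237
```

View pics/b_wrist.png

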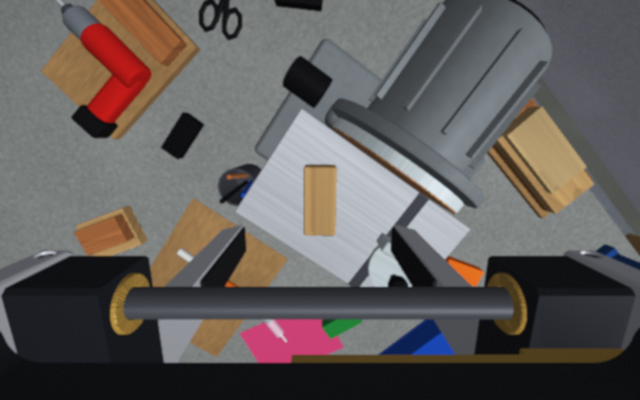

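Wrist view: pine offcut at (320,200) alone on the aluminium table, and the size (70x32) and height (222) match. Other lookalikes (black at (182,135), green at (340,328), orange at (465,270)) are on the bench. Picking it.

```bash
python3 - <<'E'
from h import *
np.set_printoptions(precision=1,suppress=True)
q=down(np.radians(45.85-90))
bot.movep([628.2,55.1,250],q)
print(bot.movel([628.2,55.1,212],max_speed=100,force_limit=15), sensors.current_eef_pos())
effector.close_gripper(); print(sensors.current_t(),sensors.current_finger_gap(),sensors.current_force())
bot.movel([622,55.1,310],max_speed=200)
print(sensors.current_finger_gap(),sensors.current_t())
bot.movep([545,-363,150],down(0))
print(sensors.current_finger_gap(),sensors.current_t(),sensors.current_eef_pos())
p,d,K,T=snap("wrist","c_wrist")
E
```

```text
False [628.7  55.1 213.1]
5.375 31.57312312883701 [-0.6 -0.5 -0.7]
31.659712229232362 6.0167
31.866225835673514 7.6833 [ 545.5 -362.3  150.1]
```

View pics/c_wrist.png

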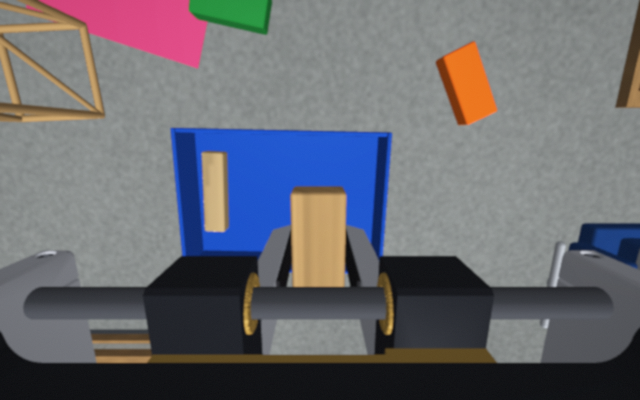

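Offcut is held at (318,240), above the blue tray, whose plywood scrap is at (215,190). Placing slightly more towards centre.

```bash
python3 - <<'E'
from h import *
np.set_printoptions(precision=1,suppress=True)
bot.movel([530,-363,60],max_speed=200)
print(bot.movel([530,-363,20],max_speed=80,force_limit=8), sensors.current_eef_pos())
effector.open_jaws()
bot.movel([530,-363,110],max_speed=250)
yw=np.radians(11.95); X=np.array([np.cos(yw),np.sin(yw),0]);Y=np.array([-np.sin(yw),np.cos(yw),0])
t=np.radians(35); up=X*np.cos(t)+np.array([0,0,np.sin(t)]); n=np.cross(up,Y)
M=np.stack([-n,Y,up],1)
bot.movep([500,-330,230],down(0))
c=np.array([556,0,70.])
bot.movep(c+n*140-up*20,R2q(M))
print(sensors.current_t(),sensors.current_eef_pos())
p,d,K,T=snap("wrist","d_wrist"); np.savez("d.npz",p=p,d=d,K=K,T=T)
snap("top","d_top")
cv2.imwrite("pics/d_wrist2.png",cv2.resize(p[0:300,100:540,::-1],None,fx=1.8,fy=1.8,interpolation=cv2.INTER_CUBIC))
E
```

```text
False [ 529.9 -362.9   19.6]
12.5667 [461.6 -20.4 172.7]
```

View pics/d_wrist2.png

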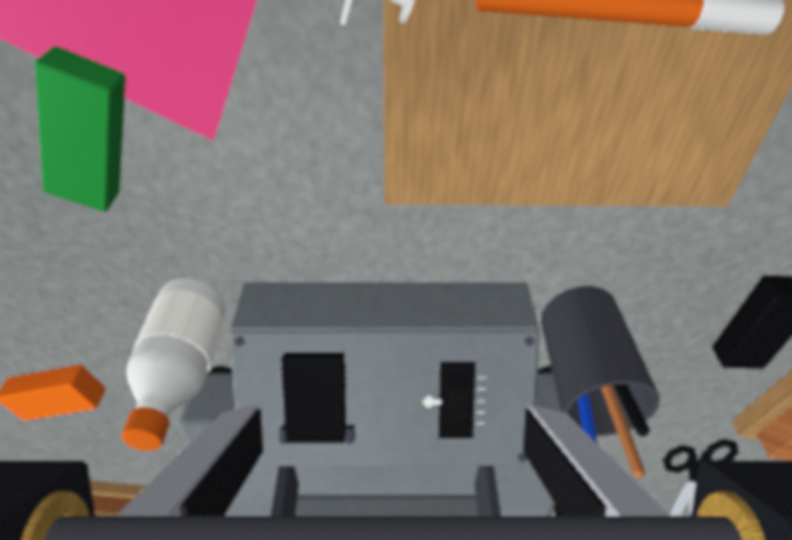

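View pics/d_top.png

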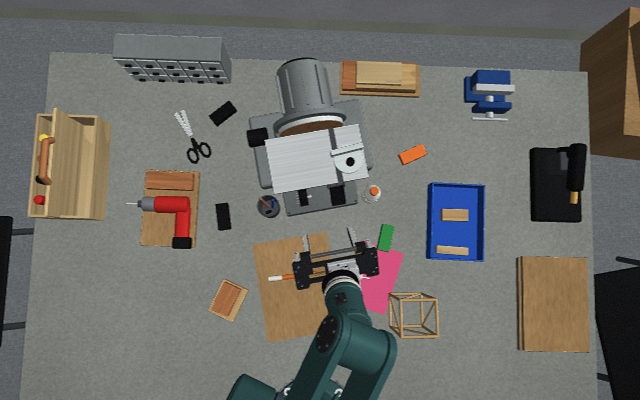

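Top view shows the offcut in the tray (455,214) by the plywood (452,250), and nothing else disturbed. In the wrist crop: guard (313,397), wheel slot (457,400), and pointer (432,402). Now I'll measure the panel.

```bash
python3 - <<'E'
from h import *
np.set_printoptions(precision=1,suppress=True)
z=np.load("d.npz"); p,d,K,T=z["p"],z["d"],z["K"],z["T"]; P=cloud(d,K,T)
m=np.zeros(d.shape,bool); m[190:243,238:392]=1
for u0,v0,u1,v1 in [(250,190,302,250),(328,190,376,250)]: m[v0:v1,u0:u1]=0
pts=P[m]; pts=pts[~np.isnan(pts[:,0])]
for k in range(5):
    c=pts.mean(0); n=np.linalg.svd(pts-c)[2][2]; n*=np.sign(n[2]); r=(pts-c)@n; pts=pts[abs(r)<max(1.0,2*r.std())]
print("plane",c,n,r.std(),len(pts),"tilt",np.degrees(np.arccos(n[2])),"yaw",np.degrees(np.arctan2(-n[1],-n[0])))
yw=np.arctan2(-n[1],-n[0])
# residual map
h=((P-c)@n)
cv2.imwrite("pics/h.png",cv2.resize(np.clip(h[150:290,200:430]*6+60,0,255).astype(np.uint8),None,fx=3.4,fy=3.4,interpolation=cv2.INTER_NEAREST))
Y=np.cross([0,0,1],[np.cos(yw),np.sin(yw),0]); Y/=np.linalg.norm(Y); up=np.cross(Y,n)
for nm in ["console","wheel_crown","guard_hinge","guard_lip","rocker_mid","table_edge","wheel_mark"]:
    for q in spotter.spot_point("wrist",nm)[:2]:
        px=np.array(q["pixel"]); X=onplane(px,K,T,n,c); print(nm,px,q["conf"],X,"rel",np.array([up@(X-c),Y@(X-c)]),"h",h[int(px[1]),int(px[0])])
for nm in ["guard","speed_wheel","console"]:
    for q in spotter.regions_of("wrist",nm)[:2]:
        mm=q["region"]; ys,xs=np.where(mm); pp=P[mm]; pp=pp[~np.isnan(pp[:,0])]-c
        print(nm,q["pixel"],q["conf"],xs.min(),xs.max(),ys.min(),ys.max(),"up",np.percentile(pp@up,[1,99]),"y",np.percentile(pp@Y,[1,99]),"h",np.percentile(pp@n,[2,50,98]))
np.savez("fit.npz",c=c,n=n,Y=Y,up=up)
pt=lambda u,v: (lambda X:np.array([up@(X-c),Y@(X-c)]))(onplane((u,v),K,T,n,c))
print("low corners",pt(232,182),pt(398,181)) 
E
```

```text
plane [556.8   2.8  71.8] [0.6 0.1 0.8] 16.64151197926527 2853 tilt 39.10560709772621 yaw -169.79855494859896
console [307.9 226. ] 0.83 [333.4 -48.2 257.9] rel [295.   10.6] h 11.793515136287503
wheel_crown [355.9 226. ] 0.72 [334.1 -43.2 256.6] rel [293.    5.8] h 10.519472041815266
guard_hinge [276.9 240.8] 0.86 [321.7 -51.4 267.7] rel [310.6  11.6] h 27.018505921528774
guard_lip [272.7 197.2] 0.87 [298.  -51.8 286.7] rel [340.7   7.9] h -19.014740406473983
rocker_mid [275.9 214.9] 0.61 [595.2 -44.4  47.9] rel [-37.9  53.2] h -1.0744235382724758
table_edge [312.  348.9] 0.77 [314.3 -51.3 273.6] rel [319.9  10.3] h 114.48113854610706
wheel_mark [352.4 205.3] 0.73 [290.  -60.1 294.3] rel [352.8  14.6] h -12.487939765023377
guard [272.1, 218.5] 0.92 256 291 195 246 up [-4.1 15. ] y [32.4 68.2] h [-20.2   5.6  32.5]
speed_wheel [350.9, 221.7] 0.78 347 359 208 237 up [-11.3   2.9] y [-42.9 -30.4] h [-9.2  7.2 23.2]
console [311.3, 218.1] 0.96 227 398 183 258 up [-21.7  13.8] y [-82.4  99.6] h [-33.6   3.3  47.7]
low corners [332.2   7.6] [330.9  12.9]<stdin>:13: RuntimeWarning: invalid value encountered in cast
```

View pics/h.png

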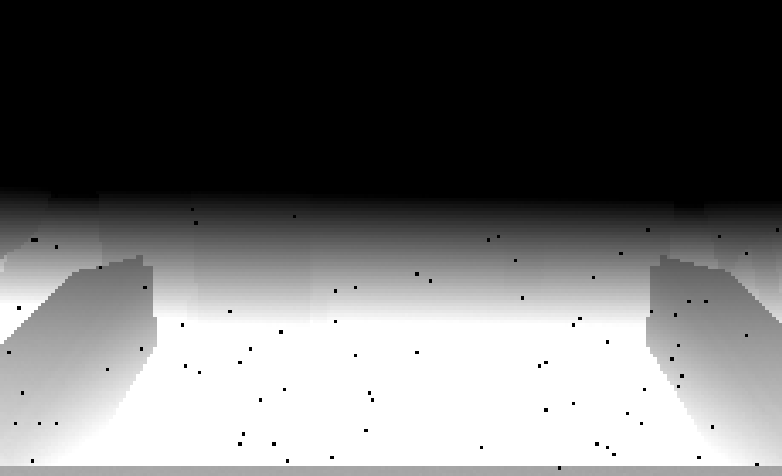

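```bash
cat > an.py <<'E'
from h import *
np.set_printoptions(precision=1,suppress=True)
def fit(P,m):
    yw=np.radians(11.95);t=np.radians(35); n=np.array([-np.sin(t)*np.cos(yw),-np.sin(t)*np.sin(yw),np.cos(t)])
    pts=P[m]; pts=pts[~np.isnan(pts[:,0])]; c=np.median(pts,0)
    for k in range(8):
        r=(pts-c)@n; s=pts[abs(r-np.median(r))<(6 if k<3 else 2)]; c=s.mean(0)
        w,v=np.linalg.eigh(np.cov((s-c).T)); n=v[:,0]*np.sign(v[2,0])
    return c,n,((s-c)@n).std(),len(s),len(pts)
E
python3 - <<'E'
from an import *
z=np.load("d.npz"); p,d,K,T=z["p"],z["d"],z["K"],z["T"]; P=cloud(d,K,T)
m=np.zeros(d.shape,bool); m[188:243,238:392]=1
for u0,v0,u1,v1 in [(250,188,302,250),(328,188,376,250)]: m[v0:v1,u0:u1]=0
c,n,*s=fit(P,m)
print("plane",c,n,s,"tilt",np.degrees(np.arccos(n[2])),"yaw",np.degrees(np.arctan2(-n[1],-n[0])))
yw=np.radians(11.95); Y=np.array([-np.sin(yw),np.cos(yw),0]); up=np.cross(Y,n)
h=((P-c)@n)
cv2.imwrite("pics/h2.png",cv2.resize(np.nan_to_num(np.clip(h[150:290,200:430]*6+60,0,255)).astype(np.uint8),None,fx=3.4,fy=3.4,interpolation=cv2.INTER_NEAREST))
for nm in ["console","wheel_crown","guard_hinge","guard_lip","rocker_mid"]:
    for q in spotter.spot_point("wrist",nm)[:1]:
        px=np.array(q["pixel"]); X=onplane(px,K,T,n,c); print(nm,px,q["conf"],X,"rel",np.array([up@(X-c),Y@(X-c)]),"h",h[int(px[1]),int(px[0])])
for nm in ["guard","speed_wheel","console"]:
    for q in spotter.regions_of("wrist",nm)[:2]:
        mm=q["region"]; ys,xs=np.where(mm); pp=P[mm]; pp=pp[~np.isnan(pp[:,0])]-c
        print(nm,q["pixel"],q["conf"],xs.min(),xs.max(),ys.min(),ys.max(),"up",np.percentile(pp@up,[1,99]),"y",np.percentile(pp@Y,[1,99]),"h",np.percentile(pp@n,[2,50,98]))
np.savez("fit.npz",c=c,n=n,Y=Y,up=up)
pt=lambda u,v: (lambda X:np.array([up@(X-c),Y@(X-c)]))(onplane((u,v),K,T,n,c))
print("low corners",pt(232,182),pt(398,181)) 
E
```

```text
plane [560.2   5.3  66.6] [-0.6 -0.1  0.8] [np.float64(0.6825928298093602), 2819, 2961] tilt 35.064323087174834 yaw 11.952378375642802
console [307.9 226. ] 0.83 [574.4  -7.9  74.5] rel [ 13.7 -15.9] h 0.3649601241984781
wheel_crown [355.9 226. ] 0.72 [563.3  45.1  74.5] rel [13.8 38.3] h 8.85851348734987
guard_hinge [276.9 240.8] 0.86 [595.9 -39.7  84.6] rel [ 31.3 -51.4] h 16.28517919395433
guard_lip [272.7 197.2] 0.87 [555.7 -51.2  55.3] rel [-19.7 -54.3] h 12.016927198128437
rocker_mid [275.9 214.9] 0.61 [571.3 -45.   67. ] rel [  0.6 -51.5] h 16.90689242977479
guard [272.1, 218.5] 0.92 256 291 195 246 up [-22.5  30.2] y [-69.7 -34.3] h [ 6.8 16.4 17.8]
speed_wheel [350.9, 221.7] 0.78 347 359 208 237 up [-7.6 26. ] y [28.4 40.8] h [0.5 6.8 9.9]
console [311.3, 218.1] 0.96 227 398 183 258 up [-34.1  52.6] y [-101.4   80.7] h [-1.5  0.2 17.2]
low corners [-36.7 -98. ] [-37.5  82.6]
```

View pics/h2.png

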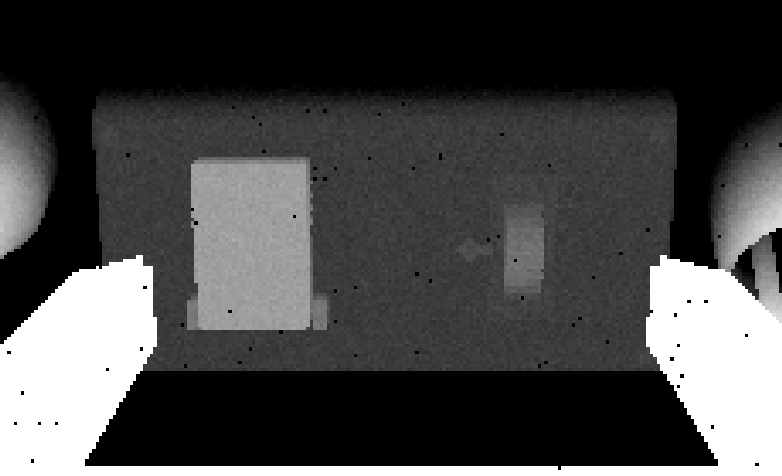

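```bash
python3 - <<'E'
from an import *
z=np.load("d.npz"); p,d,K,T=z["p"],z["d"],z["K"],z["T"]; P=cloud(d,K,T)
f=np.load("fit.npz"); c,n,Y,up=[f[k] for k in("c","n","Y","up")]
L=np.stack([(P-c)@up,(P-c)@Y,(P-c)@n],-1)
# wheel
s=(abs(L[...,1]-34.6)<4.5)&(L[...,2]>4.5)&(L[...,2]<13)&(L[...,0]>-12)&(L[...,0]<35)
x,hh=L[s][:,0],L[s][:,2]; q=np.polyfit(x,hh,2); print("crown up",-q[1]/2/q[0],"h",np.polyval(q,-q[1]/2/q[0]),"R",-0.5/q[0],len(x),x.min(),x.max(),"ymean",L[s][:,1].mean())
# pointer
s=(L[...,1]>15)&(L[...,1]<27)&(L[...,2]>1.8)&(L[...,2]<8)&(abs(L[...,0]-8)<15); print("pointer",L[s].mean(0),s.sum(),np.nanmax(L[s][:,2]))
# guard top
s=(L[...,2]>14)&(L[...,2]<20)&(L[...,1]<-20)&(L[...,1]>-85)&(abs(L[...,0])<50)
g=L[s]; print("guard top",np.percentile(g,[1,50,99],axis=0))
s=(L[...,2]>3)&(L[...,2]<13)&(L[...,1]<-20)&(L[...,1]>-85)&(L[...,0]>15)&(L[...,0]<40)
print("knuckles",np.percentile(L[s],[5,50,95],axis=0))
s=(abs(L[...,2])<1.5)&(abs(L[...,1]+8)<110)&(abs(L[...,0])<70); print("panel ext",np.percentile(L[s],[0.3,99.7],axis=0)[:,:2])
# bottle & pot from the top
pt,dt,Kt,Tt=snap("top"); dt=np.load("top_d.npy"); Pt=cloud(dt,Kt,Tt)
for a,nm in [((-125,575),"bottle"),((120,540),"pot")]:
    s=(np.hypot(Pt[...,0]-a[1],Pt[...,1]-a[0])<40)&(Pt[...,2]>(30))&(abs((Pt-c)@Y+10)>97)
    w=Pt[s]; w=w[w[:,2]<180]; l=np.stack([(w-c)@np.array([np.cos(np.radians(11.95)),np.sin(np.radians(11.95)),0]),(w-c)@Y,w[:,2]],1)
    print(nm,np.percentile(w,[2,50,98],axis=0),"sander-rel",np.percentile(l,[2,50,98],axis=0))
l=lambda v:np.array([(v-c)@up,(v-c)@Y,(v-c)@n]); print("E",l(np.array([576,-2.4,192])))
# fingers: tool frame cloud
W=np.load("d.npz"); mt=np.array(imaging.camera_model("wrist")["mount"]); Pt=cloud(d,K,mt)
s=(d>0)&(d<200)&(Pt[...,0]>-40); t=Pt[s]
for a in range(-40,12,6):
    k=t[(t[:,0]>=a)&(t[:,0]<a+6)]; 
    if len(k): print(a,len(k),"y",np.percentile(abs(k[:,1]),[1,99]),"z",np.percentile(k[:,2],[1,99]))
E
```

```text
crown up 9.95279679376356 h 8.969869847689395 R 21.946229318061828 176 -4.980470215995171 22.818887291157807 ymean 34.51738578167005
pointer [ 9.3 20.6  2.6] 46 4.426619640518844
guard top [[-22.3 -69.7  14.7]
 [  3.7 -52.1  16.4]
 [ 31.1 -34.6  18. ]]
knuckles [[ 20.3 -74.2   3.5]
 [ 27.5 -34.    9.5]
 [ 33.7 -29.9  10.9]]
panel ext [[ -36.5 -103.5]
 [  53.    83.6]]
bottle [[ 555.8 -154.2   38. ]
 [ 572.5 -130.8   80.2]
 [ 595.6 -114.7  117.7]] sander-rel [[ -34.1 -159.5   38. ]
 [ -16.3 -135.4   80.2]
 [   5.3 -120.4  117.7]]
pot [[508.4 101.1  32.8]
 [540.5 129.2  81.2]
 [561.  152.7 124.1]] sander-rel [[-25.9  98.7  32.8]
 [  6.2 126.6  81.2]
 [ 26.3 150.1 124.1]]
E [ 83.4 -10.8  94.6]
-40 514 y [46.6 58.6] z [-9.8  7.7]
-34 471 y [46.6 58.7] z [-9.8  8. ]
-28 401 y [46.7 58.6] z [-9.7  8. ]
-22 368 y [46.6 58.5] z [-9.7  8.1]
-16 321 y [46.7 58.5] z [-9.6  8. ]
-10 299 y [46.7 58.5] z [-9.6  7.6]
-4 262 y [46.6 58.4] z [-9.5  8.1]
2 179 y [46.7 54.2] z [-9.5  8.5]
8 14 y [46.9 49.2] z [-9.   5.8]
```

Crown fit gives radius 21.95 and 8.97 mm proud, both as specified. First roll stroke.

```bash
cat >> an.py <<'E'
f=np.load("fit.npz"); c,n,Y,up=[f[k] for k in("c","n","Y","up")]
M=np.stack([-n,Y,up],1); Q=R2q(M)
def W(u,y,h): return c+up*u+Y*y+n*h      # local panel coords -> world
def Lc(v): return np.array([(v-c)@up,(v-c)@Y,(v-c)@n])
def tcp(): return Lc(np.array(sensors.current_eef_pos()))
def fr():
    F=np.array(sensors.current_force()); return np.array([F@up,F@Y,F@n])
UC=9.8; YW=34.5
def stroke(u0,du,N=5,look=None):
    bot.movel(W(u0,YW,22),max_speed=150)
    r=bot.movel(W(u0,YW,13),max_speed=20,force_limit=N); a=tcp(); print("touch",r,a,fr(),end=" ")
    bot.movel(W(u0+du,YW,a[2]-0.0),max_speed=40); print("end",tcp(),fr())
    bot.movel(W(u0+du,YW,40),max_speed=150)
    if look:
        p,d,K,T=snap("wrist"); px=proj(W(UC,YW,5),K,T); u,v=int(px[0]),int(px[1]); np.savez(look+".npz",p=p,d=d,K=K,T=T)
        cr=p[max(0,v-45):v+45,max(0,u-60):u+60,::-1]; cv2.imwrite(f"pics/{look}.png",cv2.resize(cr,None,fx=6,fy=6,interpolation=cv2.INTER_CUBIC)); print(px)
    print("t",sensors.current_t())
E
python3 - <<'E'
from an import *
print(tcp())
effector.close_gripper()
bot.movep(W(UC-7,YW,45),Q)
print(fr(),sensors.current_t())
stroke(UC-7,14,5,"e1")
E
```

```text
[-22.1  -4.3 145.8]
[-0.7  0.1 -0.1] 15.55
touch True [ 4.3 33.9 17.2] [ 0.1 -0.1  6.7] end [17.5 34.5 17.4] [ 0.  -0.5  1.1]
[318.  215.6]
t 17.075
```

View pics/e1.png

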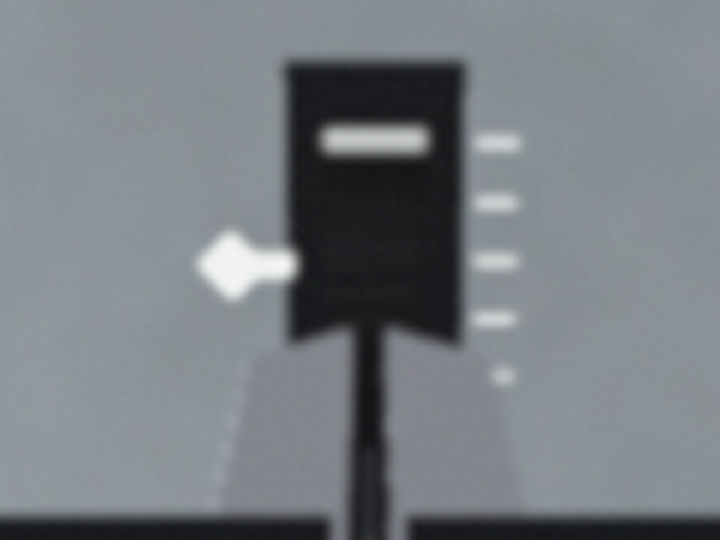

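Mark has come into view at crop (375,140), and the pointer is at row 265. Computing the angle.

```bash
cat >> an.py <<'E'
def markang(p,K,T):
    # brightness profile along rim at wheel's centre columns, angle from crown (neg = down-slope)
    th=np.radians(np.arange(-60,50,0.5)); g=cv2.cvtColor(p,cv2.COLOR_RGB2GRAY).astype(np.float32); pr=[]
    for t in th:
        px=[proj(W(UC+22*np.sin(t),YW+dy,-13+22*np.cos(t)),K,T) for dy in (-3,-1.5,0,1.5,3)]
        pr.append(np.median([cv2.getRectSubPix(g,(1,1),tuple(map(float,x)))[0,0] for x in px]))
    pr=np.array(pr); return th,pr
E
python3 - <<'E'
from an import *
z=np.load("e1.npz"); th,pr=markang(z["p"],z["K"],z["T"])
i=pr>90; print(np.c_[th,pr][::4]); 
print("pointer px", proj(W(UC,20.6,2.5),z["K"],z["T"]))
E
```

```text
[[ -1.   27.5]
 [ -1.   32.3]
 [ -1.   54.8]
 [ -0.9  92.3]
 [ -0.9 142.7]
 [ -0.9 179.3]
 [ -0.8 191.4]
 [ -0.8 180.6]
 [ -0.8 145.4]
 [ -0.7  94.4]
 [ -0.7  47.4]
 [ -0.7  25.5]
 [ -0.6  23.4]
 [ -0.6  23.7]
 [ -0.6  23.6]
 [ -0.5  25.1]
 [ -0.5  26.8]
 [ -0.5  27.9]
 [ -0.4  28.6]
 [ -0.4  28.5]
 [ -0.3  29.4]
 [ -0.3  28.8]
 [ -0.3  29.3]
 [ -0.2  30.3]
 [ -0.2  31.3]
 [ -0.2  31.6]
 [ -0.1  31. ]
 [ -0.1  30. ]
 [ -0.1  27.9]
 [ -0.   25.7]
 [  0.   27.5]
 [  0.   30. ]
 [  0.1  29.4]
 [  0.1  26.8]
 [  0.1  26.1]
 [  0.2  27.6]
 [  0.2  34.5]
 [  0.2  41.8]
 [  0.3  52.9]
 [  0.3  59. ]
 [  0.3  60.1]
 [  0.4  60.7]
 [  0.4  62.1]
 [  0.5  61.3]
 [  0.5  63. ]
 [  0.5  64.5]
 [  0.6  65.6]
 [  0.6  64.2]
 [  0.6  63.1]
 [  0.7  62.3]
 [  0.7  59.2]
 [  0.7  55.5]
 [  0.8  53.9]
 [  0.8  52.8]
 [  0.8  52.5]]
pointer px [299.2 214.6]
```

```bash
cat >> an.py <<'E'
def mk(name):
    z=np.load(name+".npz"); th,pr=markang(z["p"],z["K"],z["T"]); b=np.where(pr>110)[0]
    print("MARK", th[b].min() if len(b) else None, th[b].max() if len(b) else None, "mean",(th[b]*pr[b]).sum()/pr[b].sum() if len(b) else None, "rot needed mm",-22*(th[b]*pr[b]).sum()/pr[b].sum() if len(b) else None)
E
python3 - <<'E'
from an import *
np.set_printoptions(precision=2)
mk("e1")
stroke(UC-6,11,5,"e2"); mk("e2")
E
```

```text
MARK -0.9250245035569946 -0.7504915783575618 mean -0.8372301895525465 rot needed mm 18.419064170156023
touch True [ 5.26 34.2  17.28] [0.2  0.76 5.8 ] end [15.67 34.42 17.43] [ 1.1  -0.52  1.32]
[317.98 218.16]
t 18.5167
MARK -0.6021385919380436 -0.4188790204786391 mean -0.5118482432547539 rot needed mm 11.260661351604584
```

View pics/e2.png

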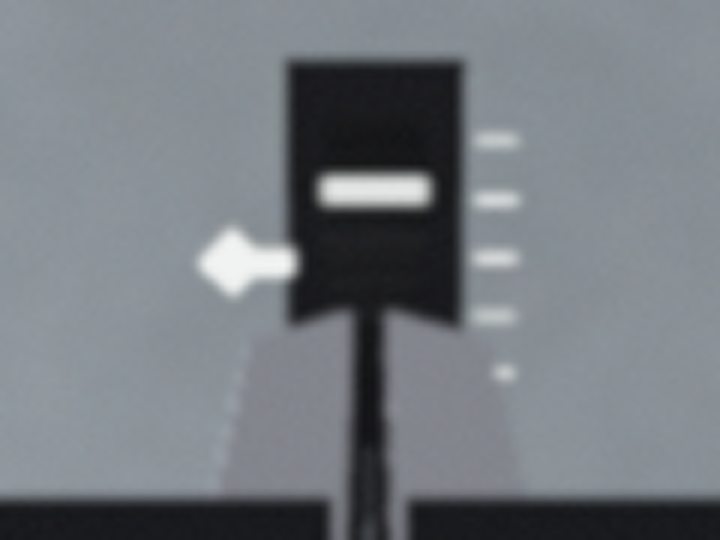

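```bash
sed -i 's/a\[2\]-0.0/a[2]-0.5/' an.py; python3 - <<'E'
from an import *
np.set_printoptions(precision=2)
stroke(UC-5,9.5,5,"e3"); mk("e3")
E
```

```text
touch True [ 6.13 34.23 17.27] [-0.3  -0.16  6.43] end [15.94 34.15 17.32] [ 2.12 -1.03  4.2 ]
[317.92 219.29]
t 19.9167
MARK -0.17453292519943295 0.017453292519943295 mean -0.07912426385509194 rot needed mm 1.7407338048120227
```

```bash
python3 - <<'E'
from an import *
np.set_printoptions(precision=2)
stroke(UC-1,1.7,5,"e4"); mk("e4")
z=np.load("e4.npz"); print(proj(W(UC,20.6,2.5),z["K"],z["T"]),proj(W(UC,34.5,9),z["K"],z["T"]))
E
```

```text
touch True [ 9.9  34.28 17.25] [-0.59  0.28  5.75] end [11.64 34.25 17.28] [-0.09 -0.37  5.74]
[317.99 223.85]
t 21.15
MARK -0.08726646259971647 0.06981317007977318 mean -0.010589050350716018 rot needed mm 0.23295910771575243
[299.28 222.84] [317.99 225.54]
```

View pics/e4.png

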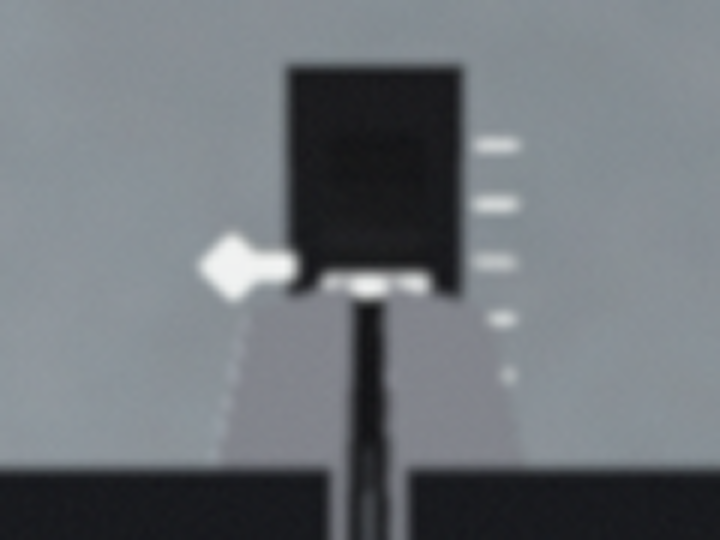

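```bash
python3 - <<'E'
from an import *
np.set_printoptions(precision=2)
bot.movel(W(0,30,110),max_speed=250); effector.open_jaws()
p,d,K,T=snap("wrist"); np.savez("e5.npz",p=p,d=d,K=K,T=T); mk("e5")
u,v=map(int,proj(W(UC,YW,5),K,T)); cv2.imwrite("pics/e5.png",cv2.resize(p[v-45:v+45,u-60:u+60,::-1],None,fx=6,fy=6,interpolation=cv2.INTER_CUBIC))
print(u,v,proj(W(UC,20.6,2.5),K,T),proj(W(UC,34.5,9),K,T),sensors.current_t())
P=cloud(d,K,T); L=np.stack([(P-c)@up,(P-c)@Y,(P-c)@n],-1)
s=(abs(L[...,1]-34.6)<4.5)&(L[...,2]>4.5)&(L[...,2]<13)&(L[...,0]>-12)&(L[...,0]<35)
x,hh=L[s][:,0],L[s][:,2]; q=np.polyfit(x,hh,2); print("crown up",-q[1]/2/q[0],len(x))
s=(L[...,1]>15)&(L[...,1]<27)&(L[...,2]>1.8)&(L[...,2]<8)&(abs(L[...,0]-8)<15); print("pointer",L[s].mean(0),s.sum())
# shape-based: white px
g=cv2.cvtColor(p,cv2.COLOR_RGB2GRAY); w=g>110
s=w&(abs(L[...,1]-34.6)<4.5)&(abs(L[...,0]-UC)<22); print("mark",L[s].mean(0),s.sum())
s=w&(L[...,1]>15)&(L[...,1]<26)&(abs(L[...,0]-8)<15); print("pointer white",L[s].mean(0),s.sum())
s=(L[...,2]>14)&(L[...,2]<20)&(L[...,1]<-20)&(L[...,1]>-85)&(abs(L[...,0])<50)
print("guard top",np.percentile(L[s],[1,50,99],axis=0))
E
```

```text
MARK -0.09599310885968812 0.10471975511965978 mean 0.0046327979875349585 rot needed mm -0.10192155572576908
322 213 [308.15 212.53] [322.4  214.31] 23.0833
crown up 9.442217325861407 265
pointer [10.1  20.29  2.62] 46
mark [ 9.81 34.59  9.64] 40
pointer white [ 8.27 19.42  0.41] 259
guard top [[-22.14 -69.53  14.55]
 [ -0.46 -51.84  16.37]
 [ 28.42 -34.23  18.03]]
```

View pics/e5.png

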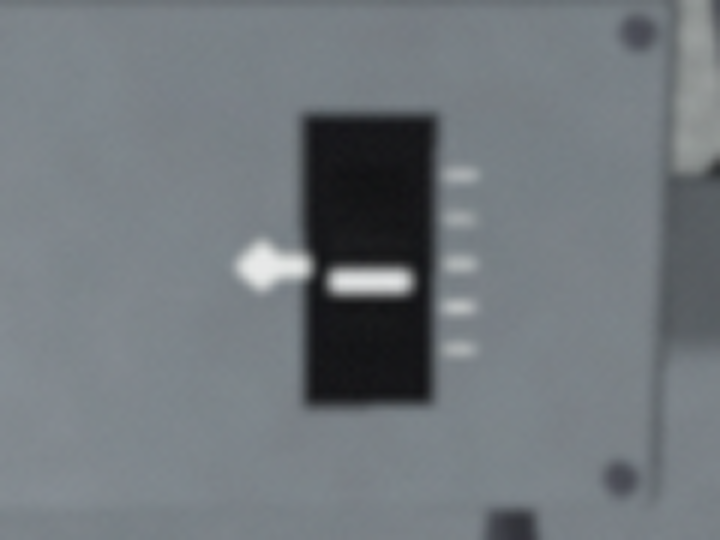

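```bash
python3 - <<'E'
from an import *
np.set_printoptions(precision=2)
z=np.load("e5.npz"); p,K,T=z["p"],z["K"],z["T"]; u,v=322,213
def pt(x,y,h): return Lc(onplane(((x-2.5)/6+u-60,(y-2.5)/6+v-45),K,T,n,W(0,0,h)))
for nm,x,y,h in [("mid tick",460,264,0),("tick2",460,219,0),("tick4",460,307,0),("slot top",370,115,0),("slot bot",370,403,0),("arrow",262,266,2.6),("arrow stem",298,266,2.6),("mark",370,281,9)]: print(nm,pt(x,y,h))
for e in ["d","e1","e2","e3"]:
    z=np.load(e+".npz"); p,K,T=z["p"],z["K"],z["T"]; g=cv2.cvtColor(p,cv2.COLOR_RGB2GRAY).astype(float)
    a=proj(W(9.5,19.5,2.6),K,T); x0,y0=int(a[0])-7,int(a[1])-7; s=g[y0:y0+15,x0:x0+12]; w=np.clip(s-140,0,None); vv,uu=np.mgrid[y0:y0+15,x0:x0+12]
    px=((w*uu).sum()/w.sum(),(w*vv).sum()/w.sum()); print(e,"arrow head",Lc(onplane(px,K,T,n,W(0,0,2.6))))
E
```

```text
mid tick [ 9.55 50.34 -0.  ]
tick2 [ 1.9  50.22 -0.  ]
tick4 [16.95 50.44 -0.  ]
slot top [-15.44  35.4    0.  ]
slot bot [33.75 35.55  0.  ]
arrow [ 9.14 17.76  2.6 ]
arrow stem [ 9.15 23.65  2.6 ]
mark [ 9.91 35.32  9.  ]
d arrow head [ 9.15 18.48  2.6 ]
e1 arrow head [ 9.12 17.94  2.6 ]
e2 arrow head [ 9.02 17.98  2.6 ]
e3 arrow head [ 9.09 17.93  2.6 ]
```

Pointer and slot centre sit at up≈9.1–9.5, and the mark at ≈9.85. That is within about 0.03 rad of level, a fraction of the line's width, so I'll leave the wheel. Next the guard.

```bash
python3 - <<'E'
from an import *
np.set_printoptions(precision=2)
bot.movep(W(-11,-52,75),Q); print(sensors.current_t(),tcp())
print(bot.movel(W(-11,-52,11.5),max_speed=100,force_limit=10),tcp(),fr())
effector.close_gripper(); print(sensors.current_t(),sensors.current_finger_gap(),fr())
snap("wrist","f1"); snap("scene","f1s")
E
```

```text
23.5333 [-11.78 -52.57  74.55]
False [-10.33 -51.73  11.88] [ 0.21 -0.07  0.36]
25.2417 35.92089879646691 [-0.94  0.2  -0.88]
```

View pics/f1.png

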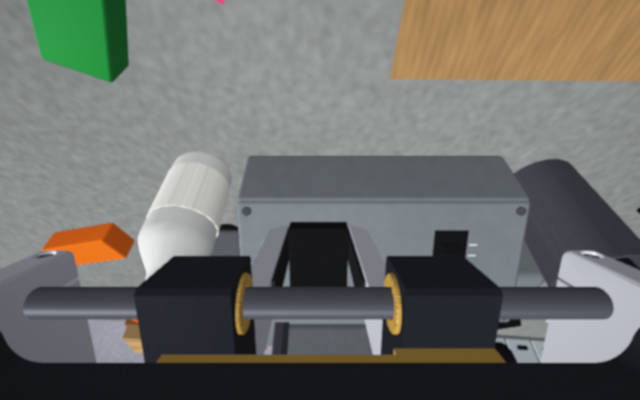

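Guard is pinched (gap 35.9 ≈ 36 mm), seen at (318,240) between the fingers. Swinging it up.

```bash
python3 - <<'E'
from an import *
np.set_printoptions(precision=2)
a,b=-42,5; u0,h0=31.0,5
for th in [0.25,0.5,0.75,1.0,1.25,1.5,1.72]:
    U=u0+a*np.cos(th)+b*np.sin(th); H=h0-a*np.sin(th)+b*np.cos(th)+1.5
    r=bot.movel(W(U,-52,H),max_speed=100,force_limit=35)
    print(th,r,tcp()-[U,-52,H],fr(),sensors.current_finger_gap())
    if r: break
print(sensors.current_t()); snap("wrist","f2"); snap("scene","f2s")
E
```

```text
0.25 False [-0.66  0.01 -0.17] [-2.42 -0.33  0.14] 35.43027723253023
0.5 False [-1.06  0.04 -0.32] [-4.24 -1.35  1.16] 35.2525247935219
0.75 False [-1.04  0.03 -0.32] [-5.13 -2.09  2.32] 35.81510521906391
1.0 False [-0.67  0.05 -0.23] [-5.83 -2.2   1.3 ] 35.7275586930923
1.25 False [-0.09  0.07 -0.1 ] [-4.67 -1.62  1.38] 35.18497575499765
1.5 False [-0.02  0.07 -0.26] [-2.66 -2.21 -2.43] 35.415089801003674
1.72 False [-0.11  0.09 -0.36] [-2.19 -1.89 -4.86] 34.161244220574396
27.1417
```

View pics/f2.png

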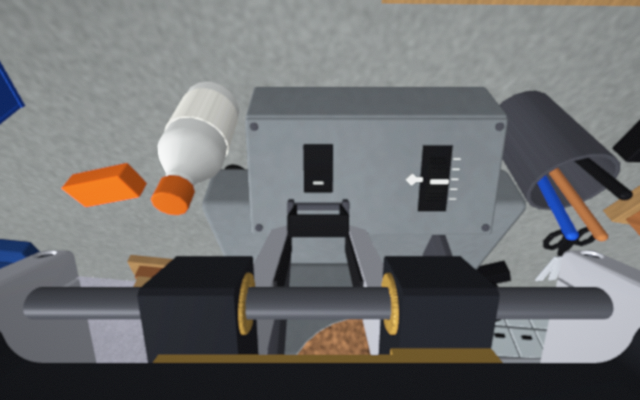

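Guard stands open at (318,217). The rocker is exposed at (318,168), with the mark at (438,181) and pointer at (413,180). Releasing.

```bash
python3 - <<'E'
from an import *
np.set_printoptions(precision=2)
effector.open_jaws()
t=tcp(); bot.movel(W(t[0]-2,-52,120),max_speed=150); bot.movel(W(-15,-40,130),max_speed=200)
effector.close_gripper()
p,d,K,T=snap("wrist","g1"); np.savez("g1.npz",p=p,d=d,K=K,T=T)
P=cloud(d,K,T); L=np.stack([(P-c)@up,(P-c)@Y,(P-c)@n],-1)
for q in spotter.regions_of("wrist","rocker")[:2]:
    m=q["region"]; l=L[m]; l=l[~np.isnan(l[:,0])]; print("rocker",q["conf"],q["pixel"],np.percentile(l,[3,50,97],axis=0),len(l))
for q in spotter.spot_point("wrist","rocker_mid")[:2]: print(q["conf"],q["pixel"],Lc(onplane(q["pixel"],K,T,n,W(0,0,5.5))))
g=(abs(L[...,1]+52)<17)&(L[...,2]>20)&(L[...,2]<75)&(L[...,0]>10)&(L[...,0]<80)
print("guard pts",g.sum(),np.percentile(L[g],[2,50,98],axis=0))
s=(abs(L[...,1]+52)<6)&(abs(L[...,0])<26)
for a in range(-24,26,3):
    k=L[s&(L[...,0]>=a)&(L[...,0]<a+3)]; print(a,len(k),np.median(k[:,2]) if len(k) else None)
print(sensors.current_t())
u,v=map(int,proj(W(5,-10,5),K,T)); cv2.imwrite("pics/g1c.png",cv2.resize(p[max(0,v-70):v+70,u-95:u+95,::-1],None,fx=4,fy=4,interpolation=cv2.INTER_CUBIC))
E
```

```text
0.97 [307.1, 215.1] [  2.65 -51.1    5.5 ]Traceback (most recent call last):
  File "<stdin>", line 12, in <module>
    return _quantile_unchecked(
        a, q, axis, out, overwrite_input, method, keepdims, weights)
    return _ureduce(a,
                    func=_quantile_ureduce_func,
    ...<5 lines>...
                    overwrite_input=overwrite_input,
                    method=method)
    r = func(a, **kwargs)
    result = _quantile(arr,
                       quantiles=q,
    ...<2 lines>...
                       out=out,
                       weights=wgt)
    slices_having_nans = np.isnan(arr[-1, ...])
                                  ~~~^^^^^^^^^
IndexError: index -1 is out of bounds for axis 0 with size 0
```

View pics/g1.png

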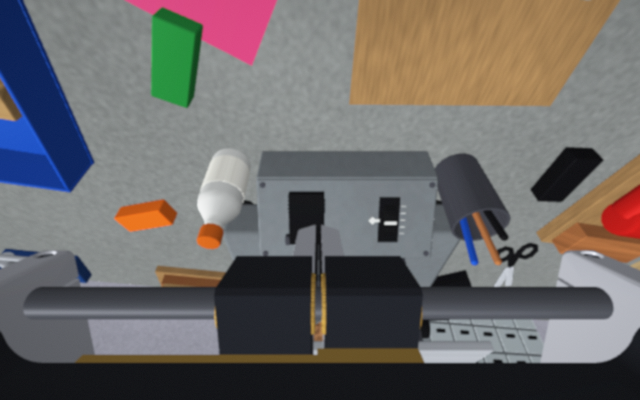

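```bash
python3 - <<'E'
from an import *
np.set_printoptions(precision=2)
z=np.load("g1.npz"); p,d,K,T=z["p"],z["d"],z["K"],z["T"]
P=cloud(d,K,T); L=np.stack([(P-c)@up,(P-c)@Y,(P-c)@n],-1)
s=(abs(L[...,1]+52)<6)
for a in range(-24,40,3):
    k=L[s&(L[...,0]>=a)&(L[...,0]<a+3)]; print(a,len(k),np.percentile(k[:,2],[5,50,95]) if len(k) else None)
print(sensors.current_t())
mk("g1")
E
```

```text
-24 119 [ -0.69  16.15 161.51]
-21 34 [15.33 16.4  17.37]
-18 38 [14.96 16.41 17.31]
-15 31 [15.03 16.71 17.26]
-12 31 [15.21 16.22 17.04]
-9 36 [15.56 16.35 17.52]
-6 35 [14.95 16.33 17.23]
-3 35 [15.17 16.46 16.97]
0 38 [15.37 16.45 17.32]
3 35 [15.55 16.38 17.54]
6 33 [15.39 16.66 17.63]
9 25 [15.65 16.56 17.42]
12 7 [15.44 15.98 17.15]
15 0 None
18 0 None
21 0 None
24 0 None
27 0 None
30 0 None
33 0 None
36 0 None
39 0 None
30.9
MARK -0.09599310885968812 0.11344640137963143 mean 0.008743969462983224 rot needed mm -0.19236732818563093
```

The guard fell shut after release: its top is back at h≈16.4. The guard must have lagged behind the tool by slipping in the pads. I'll re-pinch closer to the lip, swing further, and measure the guard's angle from depth before letting go.

```bash
cat >> an.py <<'E'
def guardpts(p,d,K,T):
    P=cloud(d,K,T); L=np.stack([(P-c)@up,(P-c)@Y,(P-c)@n],-1)
    g=cv2.cvtColor(p,cv2.COLOR_RGB2GRAY)
    s=(abs(L[...,1]+52)<14)&(L[...,2]>8)&(L[...,2]<75)&(L[...,0]>-30)&(L[...,0]<75); return L[s]
E
python3 - <<'E'
from an import *
np.set_printoptions(precision=2)
effector.open_jaws()
bot.movel(W(-13,-52,60),max_speed=200)
print(bot.movel(W(-13,-52,11.5),max_speed=100,force_limit=10),tcp(),fr())
effector.close_gripper(); print(sensors.current_t(),sensors.current_finger_gap(),fr())
a,b=-44,5; u0,h0=31.0,5
for th in [0.35,0.7,1.05,1.4,1.72]:
    U=u0+a*np.cos(th)+b*np.sin(th); H=h0-a*np.sin(th)+b*np.cos(th)+1.5
    r=bot.movel(W(U,-52,H),max_speed=100,force_limit=35)
    print(th,r,tcp()-[U,-52,H],fr(),sensors.current_finger_gap())
    if r: break
p,d,K,T=snap("wrist","k1"); np.savez("k1.npz",p=p,d=d,K=K,T=T); L=guardpts(p,d,K,T)
for h in range(8,72,4):
    k=L[(L[:,2]>=h)&(L[:,2]<h+4)]; print(h,len(k),np.percentile(k[:,0],[5,50,95]) if len(k) else "")
print(sensors.current_t())
E
```

```text
False [-12.29 -52.22  12.1 ] [0.09 0.71 0.35]
34.4167 35.48695517077306 [ 0.23 -0.13  0.46]
0.35 False [-0.6   0.02 -0.03] [-3.07 -1.26  3.33] 35.51210492322647
0.7 False [-0.84  0.04 -0.18] [-3.45 -0.81  3.59] 35.75386500696342
1.05 False [-0.49  0.05 -0.16] [-4.64 -1.62  3.13] 35.16226557082613
1.4 False [-0.21  0.06 -0.25] [-2.94 -1.7  -0.1 ] 35.23656018068419
1.72 False [-0.19  0.12 -0.32] [-3.75 -1.85 -1.61] 34.50926136201338
8 232 [ 8.5  12.2  15.68]
12 0 
16 0 
20 0 
24 0 
28 0 
32 0 
36 0 
40 0 
44 0 
48 0 
52 103 [22.11 23.39 31.36]
56 997 [22.6  28.91 34.6 ]
60 0 
64 0 
68 0 
35.9917
```

View pics/k1.png

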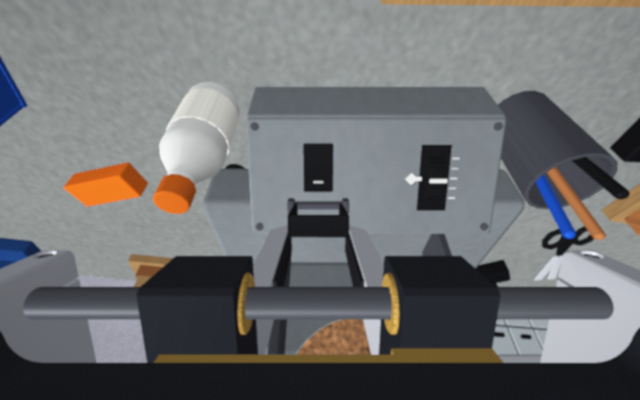

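Guard's end wall is at up 22–35, h≈57, which puts θ at about 1.47, just short of staying open. Swinging further before releasing.

```bash
python3 - <<'E'
from an import *
np.set_printoptions(precision=2)
a,b=-44,5; u0,h0=31.0,5
for th in [1.9,2.08]:
    U=u0+a*np.cos(th)+b*np.sin(th); H=h0-a*np.sin(th)+b*np.cos(th)+1.5
    r=bot.movel(W(U,-52,H),max_speed=80,force_limit=25)
    print(th,r,tcp()-[U,-52,H],fr(),sensors.current_finger_gap())
    p,d,K,T=snap("wrist"); L=guardpts(p,d,K,T); k=L[L[:,2]>40]; print(np.percentile(k,[2,50,98],axis=0)[:,[0,2]], "slope",np.arctan(np.polyfit(k[:,0],k[:,2],1)[0]),len(k))
    if r: break
cv2.imwrite("pics/k2.png",p[:,:,::-1]); np.savez("k2.npz",p=p,d=d,K=K,T=T)
z=np.load("k1.npz"); L=guardpts(z["p"],z["d"],z["K"],z["T"]); k=L[L[:,2]>40]; print("k1 slope",np.arctan(np.polyfit(k[:,0],k[:,2],1)[0]))
print(sensors.current_t())
E
```

```text
1.9 False [ 0.11  0.16 -0.16] [-1.63 -1.04 -3.14] 31.570013925607494
[[29.58 55.45]
 [35.64 56.59]
 [42.33 57.86]] slope -0.03532464844618691 1067
2.08 False [1.76 0.01 0.65] [ 0.15  0.09 -0.55] 13.07596008126044
[[35.8  44.01]
 [45.58 55.81]
 [63.37 74.12]] slope 0.30269351571896674 1693
k1 slope 0.10388664200986908
36.5917
```

View pics/k2.png

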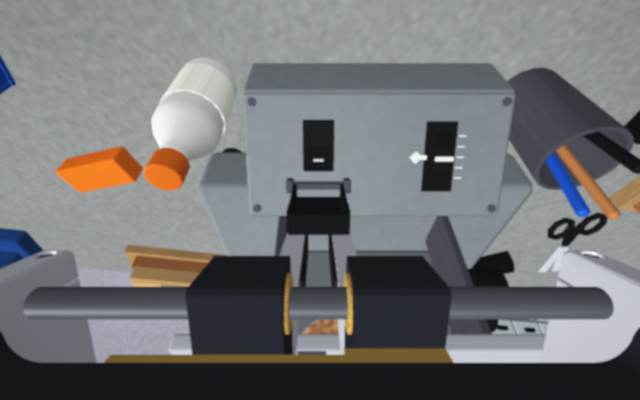

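```bash
python3 - <<'E'
from an import *
np.set_printoptions(precision=2)
effector.open_jaws()
p,d,K,T=snap("wrist"); L=guardpts(p,d,K,T); k=L[(L[:,2]>46)&(L[:,2]<62)&(abs(L[:,1]+52)<10)]; print(np.percentile(k,[2,50,98],axis=0)[:,[0,2]], "slope",np.arctan(np.polyfit(k[:,0],k[:,2],1)[0]),len(k))
t=tcp(); print(t,fr()); bot.movel(W(t[0],-52,95),max_speed=150); bot.movel(W(-15,-52,125),max_speed=200)
p,d,K,T=snap("wrist","k3"); np.savez("k3.npz",p=p,d=d,K=K,T=T)
L=guardpts(p,d,K,T); k=L[(L[:,2]>40)&(L[:,2]<65)]; print(len(k)); 
if len(k): print(np.percentile(k,[2,50,98],axis=0)[:,[0,2]], "slope",np.arctan(np.polyfit(k[:,0],k[:,2],1)[0]))
for q in spotter.regions_of("wrist","rocker")[:2]:
    P=cloud(d,K,T); l=(P[q["region"]]-c)@np.stack([up,Y,n],1); l=l[~np.isnan(l[:,0])]; print("rocker",q["conf"],q["pixel"],np.percentile(l,[3,50,97],axis=0),len(l))
for q in spotter.spot_point("wrist","rocker_mid")[:1]: print(q["conf"],q["pixel"],Lc(onplane(q["pixel"],K,T,n,W(0,0,5.5))))
print(sensors.current_t())
E
```

```text
[[34.16 54.27]
 [40.29 55.82]
 [46.98 57.24]] slope -0.11958928453591026 786
[ 56.79 -52.    42.48] [ 0.75  0.18 -0.75]
401
[[34.24 54.38]
 [40.3  55.96]
 [46.97 57.25]] slope -0.12802313344522892
rocker 0.59 [315.6, 214.8] [[-13.18 -60.23   4.48]
 [  1.7  -52.55   6.22]
 [ 15.79 -44.89  10.28]] 476
0.78 [318.4, 213.9] [  0.04 -51.63   5.5 ]
39.2
```

View pics/k3.png

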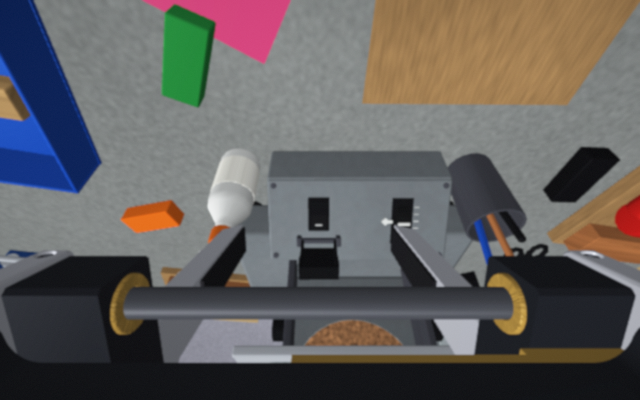

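Guard stays open (θ≈1.70, unchanged after retreating). Rocker exposed at (318,214). Pressing the upper half.

```bash
python3 - <<'E'
from an import *
np.set_printoptions(precision=2)
effector.close_gripper()
bot.movel(W(11.5,-52.3,40),max_speed=200)
bot.movel(W(11.5,-52.3,22),max_speed=80)
print(bot.movel(W(11.5,-52.3,10),max_speed=25,force_limit=15),tcp(),fr()); bot.hold(0.1); print(tcp(),fr())
bot.movel(W(11.5,-52.3,40),max_speed=120); bot.movel(W(-15,-52,125),max_speed=200); effector.open_jaws()
p,d,K,T=snap("wrist","m1"); np.savez("m1.npz",p=p,d=d,K=K,T=T)
L=guardpts(p,d,K,T); k=L[(L[:,2]>40)&(L[:,2]<65)]; print(len(k)); 
if len(k): print(np.percentile(k,[2,50,98],axis=0)[:,[0,2]], "slope",np.arctan(np.polyfit(k[:,0],k[:,2],1)[0]))
P=cloud(d,K,T); L=(P-c)@np.stack([up,Y,n],1); s=(abs(L[...,1]+52.3)<6)
P2=np.load("k3.npz"); L2=(cloud(P2["d"],P2["K"],P2["T"])-c)@np.stack([up,Y,n],1); s2=(abs(L2[...,1]+52.3)<6)
for a in range(-15,20,3): print(a,*[np.median(l[ss&(l[...,0]>=a)&(l[...,0]<a+3)][:,2]) for l,ss in((L2,s2),(L,s))])
mk("m1"); print(sensors.current_t()); snap("top","m1t")
u,v=map(int,proj(W(5,-10,5),K,T)); cv2.imwrite("pics/m1c.png",cv2.resize(p[max(0,v-70):v+70,u-95:u+95,::-1],None,fx=4,fy=4,interpolation=cv2.INTER_CUBIC))
E
```

```text
True [ 13.87 -52.79  13.8 ] [-1.36  0.41  7.76]
[ 13.84 -52.79  13.79] [-0.19  0.83  8.62]
434
[[34.05 54.19]
 [40.08 55.78]
 [47.27 57.35]] slope -0.10629813744047856
-15 4.735761148852221 6.546488997839111
-12 5.633980673290219 9.8828077021623
-9 5.3788305044128055 8.753768471259207
-6 5.567500266480308 7.93615036078
-3 5.260583953015036 6.641782459228347
0 5.648176504831977 5.4622569343453335
3 6.534597716750364 5.424672686693316
6 7.328823478979095 5.537224217291742
9 8.895051199625957 5.262373656207265
12 10.025865240013191 5.499259266205404
15 8.621108476725233 5.3073635545950815
18 0.04903298994473178 1.911257208585765
MARK -0.09599310885968812 0.7155849933176751 mean 0.2861435350886441 rot needed mm -6.29515777195017
44.575
```

View pics/m1c.png

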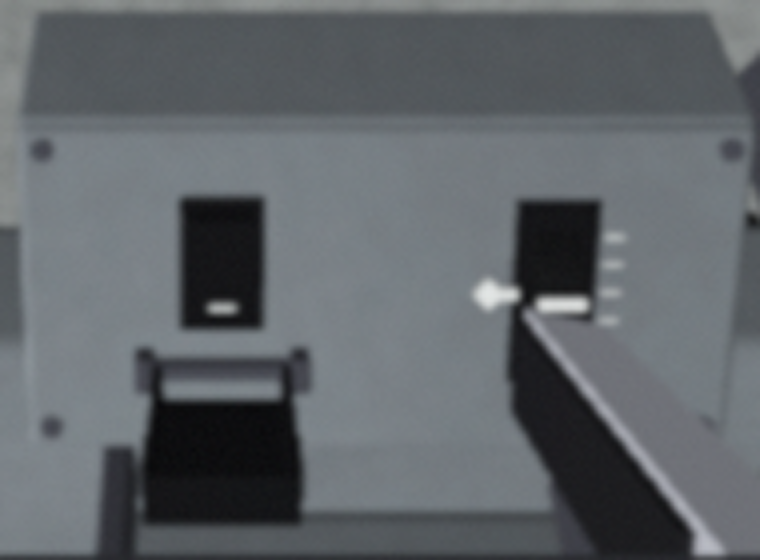

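View pics/m1t.png

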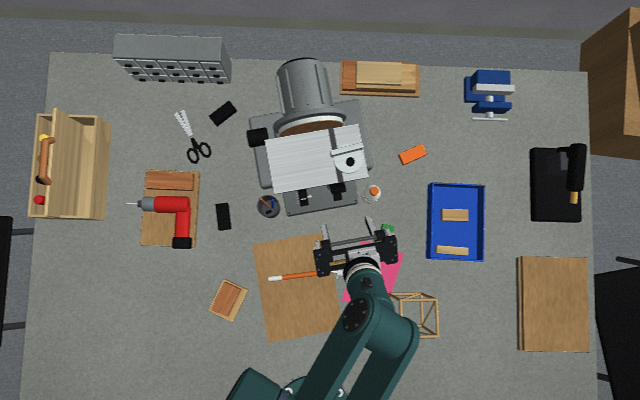

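Rocker's upper half is now flat at h≈5.4 and the lower half proud. The guard stands open at ≈1.68–1.70, and the line is level with the pointer (crop (563,303) vs (490,294), the difference being parallax). The offcut is in the tray at (455,214) and the other items haven't moved. The mark reading of 0.29 in this view is spoiled by the finger covering part of the wheel.

```bash
python3 - <<'E'
from an import *
print(fr()); job.sign_off(); print(sensors.current_t())
E
```

```text
[-0.   0.   0.2]
the job is handed in; nothing more can be done
the job is handed in; nothing more can be done
```

The sander is set up and switched on, and the job is handed in. The last clock reading was 44.6 s, against the 72 s limit.

1. **Offcut:** the pine offcut is off the table and lies in the blue tray, clear of the plywood scrap.
2. **Speed wheel:** I rolled it in four strokes. The last clear view put the line within about 0.03 rad of the pointer. My estimates differed slightly: 0.005–0.009 rad from the fitted rim, and about +0.03 rad measured against the arrow itself. I left it there.
3. **Guard:** on the first try it fell shut when released, because it had slipped in the pads and was still below the angle where it stays. On the second try I swung it further. The fingers slipped off it at the end, but it stayed open at about 1.7 rad after I let go and after the switch was pressed.
4. **Rocker:** I pressed the upper half in last. Its surface now measures about 5.4 mm above the panel and parallel to it, with the lower half proud, so it is on.

The final automatic reading of the wheel was useless because a finger hid part of it. The picture still shows the line level with the pointer, as before. The top view showed the other items where they started, except that the arm partly hid the stick tower, syringe, pink sheet and green block. At sign-off the gripper was clear of everything, with a wrist force of about 0.2 N.

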